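# Index the lens arm over the wafer

### The arm

A 6-joint arm with a two-finger parallel gripper is mounted at the origin on the work surface. World frame = base frame: x ahead of the robot, y to its left, z up, the work surface at z = 0. Lengths are in m, angles in rad, forces in N, time in s.
With the tool pointing down it reaches from about 0.275 to 1 m from the base axis. Payload 8.4 kg.
Tool frame: the origin (TCP) lies on the centre line of the jaws, within the pads' length; the fingertips stand 17 mm ahead of it and the grasp point (between the pads) lies 2 mm behind it (bot.tcp_to_tips is the z of the fingertips in the tool frame, in m); z points along the fingers, y is the line along which they close (so a half turn about z gives the same grasp; the last joint's range is limited). The gripper opens to 85 mm and grips with 20 to 120 N. Pads are 22 mm wide; open, the fingers measure 114 mm over their backs; the gripper's body (76 mm by 85 mm) begins 54 mm behind the grasp point. The pads swing forward as they close: fully open they stand 13 mm farther back than shut.
Start: joints at [-1.193, 0.353, 1.633, -0, 1.155, -0.002], TCP at [0.232, -0.58, 0.248] pointing down, gripper open.
Joint ranges: [-2.63, 2.63], [-0.92, 2.1], [0.06, 2.66], [-1.3, 4.44], [0, 2.69], [-3.02, 3.02]. Speed limits (rad/s): [2.22, 2.22, 2.79, 3.14, 3.14, 3.14].

### API

Orientations are given as a unit quaternion [x, y, z, w].
In Python, from workcell import bot, hand, kinematics, get_obs, vision, hand_in gives the robot as it stands. The module is installed in compiled form; this text tells all that it offers. Calls block until the motion is done:
- bot.reach(position, orientation): joint-space move of the TCP to a pose.
- bot.servo_line(position, ori=None, velocity=0.15): straight line of the TCP; ori=None keeps the orientation; velocity is the mean speed in m/s.
- bot.goto_joints(angles): joint-space move.
- hand.move_gripper(opening, strength=None): finger opening in m; strength is the grip in N (None keeps the last); returns when the fingers have stopped.
- bot.dwell(seconds).
- kinematics.solve_ik(position, orientation): joint angles nearest the present ones, or None.
- get_obs(): the state.
- vision.read_camera(name): name is "scene" or "side" or "wrist"; returns a dict with "frame" (420x560x3 uint8, red, green, blue), "intrinsics" (3x3 intrinsics, pixels), "view" (4x4, takes a point from world to camera coordinates). Camera axes: x right, y down, z forward; pixel columns grow to the right and rows downward; lengths in m; the calibration is good to about 2 mm. A picture is of the moment at which its call begins. There is no depth.
A pose or a line that the arm cannot do raises bot.IKError and nothing moves.
- hand_in(): hands the job in; it is judged then, once.
The state is a dict: "time_s": time; "joint_pos": joint angles; "joint_vel": joint speeds; "joint_efforts": joint torques, N m; "position": TCP position; "orientation": TCP orientation; "wrist_force": force on the tool from outside, world axes, zero at the start; "ft_torque": the same for the moment, N m; "gripper_width": finger opening in m; "grip_force": force on a finger pad.
Only numpy, scipy, OpenCV 4.12 (cv2) and the standard library are available. Lean on these libraries where they do the work, as an engineer would, in place of code of your own. Each camera call takes 0.05 s, during which the arm holds its last target. There are 200 camera calls.

### The job

Swing the inspection stand's lens arm one hole so that its lens stands over the round wafer lying on the stand: hook a fingertip under the top bar of the pull ring, lift the spring pin out of its hole, push the arm round by the ring without forcing it, and let the pin drop fully home in the next hole. Do not pinch the ring between the fingers, leave every loose thing where it lies, and finish with the robot clear of everything.

Things in the scene. Friction and masses are not known exactly. Their poses are not given: they have to be found in the camera images.
- station: fixed inspection stand; origin on the table on the arm's vertical pivot axis; base plate 320 x 330 x 12 mm (170 mm before to 150 behind the pivot in x, -120 to +210 in y). On its -x side an arc, top 50 mm up, has 3 holes (11 mm) 140 mm from the pivot, 22 degrees apart, the middle one on the -x axis. Two round chucks (104 mm) lie 155 mm from the pivot, at 76 and 120 degrees from +x towards +y
- swing_arm (a joint): angle (rad) of the black L-shaped arm about the pivot, counter-clockwise from above; 0 = pin in the middle hole (start), +-0.384 = next holes, stops +-0.52. Bars 44 mm wide, top 70 mm up: pin and ring on the limb along the stand's -x, lens head on the limb 98 degrees from +x towards +y. Friction about 2 N at the ring: stays where left. Pin in a hole: locked, play about 0.01
- index_pin (a joint): height (m) of the vertical spring pin on the arm: 0 = seated 12 mm deep in a hole, 0.012 = resting on the arc between holes, 0.030 = upper stop, not to be forced. Spring and weight press it down, 5 N seated, 8 N at the top. Lift 15 to 25 mm to clear. Let down between holes its round nose slides on the arc and drops in by itself when pushed over a hole
- ring_bar (a point): middle of the underside of the top bar of the upright steel pull ring on the pin, 140 mm from the pivot, 162 mm up when seated. Opening under the bar 60 mm wide (48 at the bar), 46 high; 8 mm round rod, bar 12 mm deep. x axis: along the arm from ring to pivot, square through the opening; y along the bar; z up. Below: a 28 mm bushing, top 100 mm up; nothing else within 90 mm
- pull_ring: the pull ring (rod). Origin: middle of its lower bar, on the pin's axis, 54 mm below the axis of the top bar
- ring_back: 5 mm strip along the pivot-side face of the ring's top bar, moving with the ring; its underside is 3 mm higher than the bar's. Same origin as the ring
- pivot (a point): top of the pivot cap, on the pivot axis, 90 mm above the table
- lens (a point): middle of the lens mouth under the head at the end of the arm's other limb, 45 mm above the table, 155 mm from the pivot axis; the head is 44 mm across and rises to 155 mm
- wafer_top (a point): middle of the top of the round wafer in its ring, 100 mm across, 9 mm thick, lying loose on one of the stand's two chucks (the nearer or the farther from the ring); the top is 31 mm above the table
- wafer_ring: second round red wafer ring, 100 mm across, 9 mm thick, lying on the table: leave alone. Origin: middle of underside
- tray_stack: stack of four square black chip trays, 66 mm square, 44 mm high, on the table: leave alone. Origin: middle of underside
- driver: screwdriver with black handle, 170 mm long, lying on the table: leave alone
- tweezers: steel tweezers, 125 mm long, 10 mm high, lying on the table: leave alone
- jar: amber jar, 50 mm across, 70 mm high, on the table: leave alone. Origin: middle of underside
- mouse: white computer mouse, 100 x 60 x 30 mm, on the table: leave alone. Origin: middle of underside
- spare_lens: spare brass objective, 34 mm across, 40 mm high, standing on the stand's base plate behind the pivot: leave alone. Origin: middle of underside
- chip_tray: one square black chip tray, 66 mm square, 10 mm high, on the other chuck of the stand: leave alone. Origin: middle of underside

How it is judged:
On the way, in this order (a step that is already met when the one before it is completed fails the run):
1. the pin is lifted clear of the middle hole (value of joint index_pin above 0.0125 m and value of joint swing_arm between -0.2 and 0.2 rad and contact force between the fingers and pull_ring above 0.5 N), for 0.1 s.
2. the lens stands over the wafer and the pin is home in the hole there (horizontal distance between lens and wafer_top below 0.015 m and value of joint index_pin below 0.003 m), for 0.2 s.
At the end, for the whole second after the job is handed in: the arm has moved one hole (0.384 rad within 0.035) to the wafer's side, the lens is within 15 mm of the wafer's middle seen from above, the pin is seated (below 3 mm) and the arm is still (all of step 2 and (value of joint swing_arm between 0.349 and 0.419 rad or value of joint swing_arm between -0.419 and -0.349 rad) and velocity of joint swing_arm between -0.05 and 0.05 rad/s); the robot touches nothing.
It fails at once if the ring's top bar is pinched between the fingers and lifted (value of joint index_pin above 0.004 m and contact force between the fingers and pull_ring above 2 N and contact force between the fingers and ring_back above 2 N).
It fails at once if the ring is squeezed or wrenched with more than 45 N (contact force between the fingers and pull_ring above 45 N).
It fails at once if the wafer is shifted by more than 10 mm (distance of wafer_top from where it was at the start of the episode above 0.01 m).
It fails at once if a loose thing nearby is moved or lifted by more than 20 mm (distance of any of wafer_ring, tray_stack, driver, tweezers, jar, mouse, spare_lens, chip_tray from where it was at the start of the episode above 0.02 m).
It also fails if it takes over 40 s, if anything falls off the work surface, if the arm or the gripper's body presses on something with over 40 N, if the wrist force passes 120 N, or if a joint passes its speed limit or range.

## Working session

There is one attempt and no reset: what is moved stays moved. The work goes in short steps, each a Python script; the robot and the scene stay as the last script left them, time stands still between calls to the robot, and variables do not carry over. Pictures are saved under pics/ and viewed, at most 10 in all, crops included, and the job is handed in when it is done.

```bash
mkdir -p pics; python3 - <<'E'
from workcell import bot, hand, kinematics, get_obs, vision
import cv2,numpy as np
o=get_obs();print(o['time_s'],o['position'],o['orientation'],bot.tcp_to_tips)
for n in("scene","side"):
    d=vision.read_camera(n);cv2.imwrite(f"pics/{n}0.png",d["frame"][:,:,::-1]);np.savez(f"{n}0.npz",**d)
    print(n,d["intrinsics"].tolist(),np.round(np.linalg.inv(d["view"]),3).tolist())
E
```

```text
0.0 [ 0.2315394  -0.58003262  0.24755661] [ 9.82019593e-01  1.88777725e-01 -1.28848765e-04 -6.87589986e-04] 0.017
scene [[422.02287108223436, 0.0, 288.4848272782152], [0.0, 422.02287108223436, 215.43175948538425], [0.0, 0.0, 1.0]] [[-0.329, 0.812, -0.483, 1.022], [0.944, 0.275, -0.18, 0.18], [-0.013, -0.515, -0.857, 0.995], [0.0, 0.0, 0.0, 1.0]]
side [[494.92350810387256, 0.0, 271.97508112194254], [0.0, 494.92350810387256, 216.48522973802312], [0.0, 0.0, 1.0]] [[0.987, -0.089, 0.133, 0.332], [-0.16, -0.527, 0.835, -1.141], [-0.005, -0.845, -0.534, 0.86], [0.0, 0.0, 0.0, 1.0]]
```

View pics/scene0.png

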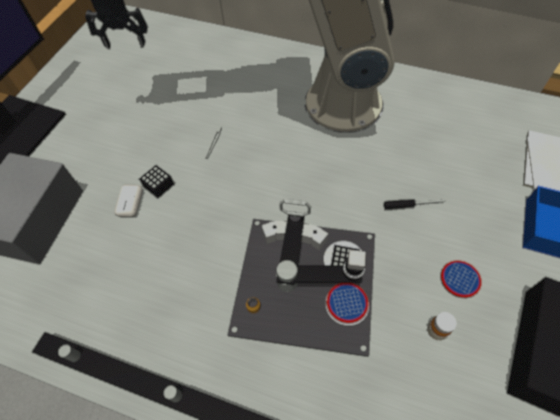

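View pics/side0.png

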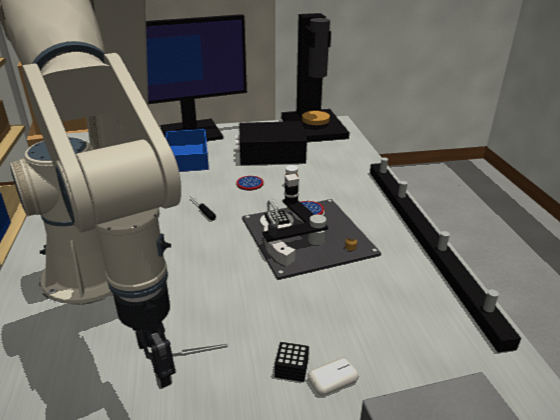

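The scene view shows the stand with its pivot cap at about (287,270), the pull ring at (294,207) and the wafer at (347,302). The chip tray lies under the lens head at about (346,258). The wafer is on the chuck farther from the ring (76°), so the arm has to go to -0.384 and the ring moves towards +y. The side view shows the ring at about (269,212) and the area in front of it free.

```bash
cat > h.py <<'E'
from workcell import bot, hand, kinematics, get_obs, vision
import cv2,numpy as np
from scipy.spatial.transform import Rotation as R
def ray(d,u,v):
    M=np.linalg.inv(d["view"]); r=M[:3,:3]@np.linalg.solve(d["intrinsics"],[u,v,1.]); return M[:3,3],r
def onz(d,u,v,z):
    c,r=ray(d,u,v); return c+r*(z-c[2])/r[2]
def proj(d,p):
    q=d["intrinsics"]@(d["view"]@np.r_[p,1])[:3]; return q[:2]/q[2]
def quat(yaw,pitch):  # tool z horizontal along yaw, pitched down; tool y horizontal
    x=lambda a:a
    z=np.array([np.cos(yaw)*np.cos(pitch),np.sin(yaw)*np.cos(pitch),-np.sin(pitch)])
    y=np.array([-np.sin(yaw),np.cos(yaw),0]); 
    return [R.from_matrix(np.c_[np.cross(s*y,z),s*y,z]).as_quat() for s in(1,-1)]
E
python3 - <<'E'
from h import *
d=dict(np.load("scene0.npz")); s=dict(np.load("side0.npz"))
f=d["frame"]
hsv=cv2.cvtColor(f,cv2.COLOR_RGB2HSV)
m=(((hsv[...,0]<10)|(hsv[...,0]>165)|((hsv[...,0]>100)&(hsv[...,0]<130)))&(hsv[...,1]>110)).astype(np.uint8)
m[:,:310]=0;m[:,385:]=0;m[:270]=0;m[340:]=0
c=max(cv2.findContours(cv2.morphologyEx(m,5 and cv2.MORPH_CLOSE,np.ones((5,5))),0,1)[0],key=cv2.contourArea)
e=cv2.fitEllipse(cv2.convexHull(c));print("wafer",e)
w=onz(d,*e[0],.029);print(w)
m=((f.min(2)>110)&(hsv[...,1]<60)).astype(np.uint8);k=np.zeros_like(m);k[255:285,270:305]=1
n,l,st,ce=cv2.connectedComponentsWithStats(m*k);print(st[1:],ce[1:])
i=1+np.argmax(st[1:,4]);p=onz(d,*ce[i],.088);print("pivot",p)
v=w-p;print(np.hypot(*v[:2]));yaw=np.arctan2(v[1],v[0])-np.radians(76);print("yaw",yaw)
for uv in[(258,222),(373,236),(235,329),(363,348)]: print(onz(d,*uv,.014)[:2])
for nme,D,x0,y0 in(("scene",d,225,180),("side",s,235,155)):
    cr=D["frame"][y0:y0+110,x0:x0+160];cv2.imwrite(f"pics/{nme}c.png",cv2.resize(cr[:,:,::-1],None,fx=5,fy=5,interpolation=2))
ring=p+.14*np.r_[-np.cos(yaw),-np.sin(yaw),0];ring[2]=.162;print("ring",ring,proj(d,ring),proj(s,ring))
for pt in(0,.2,.35,.5,.7):
  for q in quat(yaw,pt):
    print(pt,[None if (j:=kinematics.solve_ik(ring-[.0,0,.02]+b*R.from_quat(q).as_matrix()[:,2],q)) is None else np.round(j,2).tolist() for b in(-.1,0)])
E
```

```text
wafer ((346.99114990234375, 301.6670837402344), (40.16275405883789, 42.51625442504883), 126.99363708496094)
[0.6593851  0.18750128 0.029     ]
[[277 261  20  19 298]] [[286.36912752 269.56040268]]
pivot [0.65206199 0.03343838 0.088     ]
0.15423685488124278
yaw 0.19684861014138288
[ 0.51575513 -0.09663955]
[0.45817286 0.2053327 ]
[ 0.80279867 -0.04241587]
[0.74801227 0.25066471]
ring [0.5147657  0.00605721 0.162     ] [294.171037   202.20639423] [272.02472754 205.3623134 ]
0 [None, [-0.29, 1.15, 2.56, 2.58, 2.06, 1.28]]
0 [None, [-0.29, 1.15, 2.56, 2.58, 2.06, -1.86]]
0.2 [None, [-0.28, 0.91, 2.62, 2.67, 1.71, 1.4]]
0.2 [None, [-0.28, 0.91, 2.62, 2.67, 1.71, -1.74]]
0.35 [None, [-0.25, 0.69, 2.62, 2.71, 1.38, 1.5]]
0.35 [None, [-0.25, 0.69, 2.62, 2.71, 1.38, -1.65]]
0.5 [None, [-0.22, 0.49, 2.59, 2.71, 1.01, 1.6]]
0.5 [None, [-0.22, 0.49, 2.59, 2.71, 1.01, -1.54]]
0.7 [[-0.29, -0.03, 2.59, 2.1, 0.43, 2.24], [-0.16, 0.29, 2.51, 2.62, 0.56, 1.79]]
0.7 [[-0.29, -0.03, 2.59, 2.1, 0.43, -0.9], [-0.16, 0.29, 2.51, 2.62, 0.56, -1.35]]
```

View pics/sidec.png

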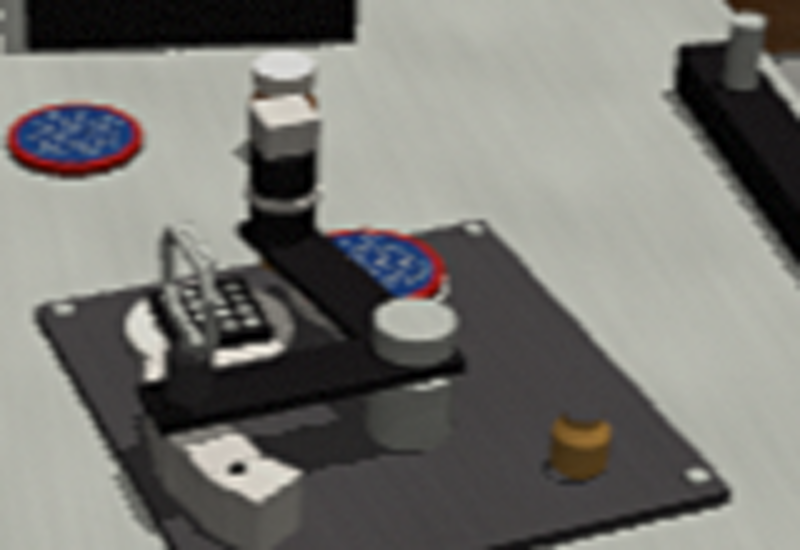

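View pics/scenec.png

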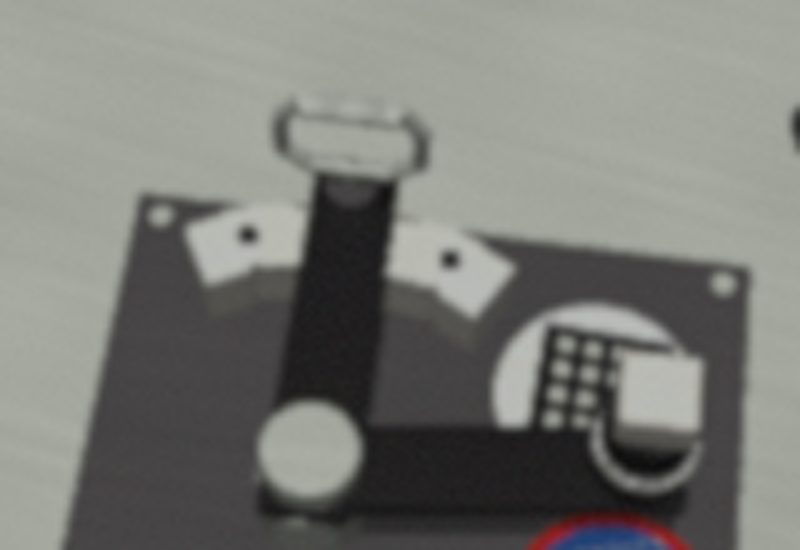

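The crops confirm it. The ring's top bar centre is at scene pixel (295,201) against a predicted (294,202), with its opening facing the robot. The free hole on the +y side is at (315,232). Next I check which tool pitches the arm can reach.

```bash
cat >> h.py <<'E'
YAW=.190; PIV=np.array([.652,.0334,0])
def ringpt(th,z,dr=0): # point on arm limb at ring; dr>0 toward pivot
    a=YAW+th; return PIV+np.array([-(.14-dr)*np.cos(a),-(.14-dr)*np.sin(a),z])
E
python3 - <<'E'
from h import *
for ty in(0.,.19):
 for pt in(.4,.5,.6,.7,.8):
  q=quat(ty,pt)
  for i in(0,1):
   z=R.from_quat(q[i]).as_matrix()[:,2]
   r=[]
   for th,b,h in((0,-.10,0),(0,-.06,0),(0,-.045,0),(0,0,0),(0,0,.03),(-.384,0,.03),(-.384,0,0),(-.384,-.045,0),(-.384,-.09,0)):
     j=kinematics.solve_ik(ringpt(th,.139+h)+b*z,q[i]); r.append(None if j is None else np.round(j,2).tolist())
   print(ty,pt,i,[int(x is not None) for x in r]); 
   if pt in(.6,.7) : print(r[1:8])
E
```

```text
0.0 0.4 0 [0, 0, 0, 1, 1, 1, 1, 0, 0]
0.0 0.4 1 [0, 0, 0, 1, 1, 1, 1, 0, 0]
0.0 0.5 0 [0, 0, 0, 1, 1, 1, 1, 0, 0]
0.0 0.5 1 [0, 0, 0, 1, 1, 1, 1, 0, 0]
0.0 0.6 0 [0, 1, 1, 1, 1, 1, 1, 1, 0]
[[0.03, 0.22, 2.66, 3.18, 0.7, 1.56], [0.03, 0.26, 2.64, 3.17, 0.73, 1.56], [0.02, 0.39, 2.57, 3.17, 0.79, 1.57], [0.02, 0.27, 2.56, 3.17, 0.66, 1.56], [0.23, 0.28, 2.55, 3.46, 0.66, 1.45], [0.23, 0.39, 2.56, 3.42, 0.79, 1.51], [0.27, 0.27, 2.62, 3.48, 0.73, 1.47]]
0.0 0.6 1 [0, 1, 1, 1, 1, 1, 1, 1, 0]
[[0.03, 0.22, 2.66, 3.18, 0.7, -1.58], [0.03, 0.26, 2.64, 3.17, 0.73, -1.58], [0.02, 0.39, 2.57, 3.17, 0.79, -1.58], [0.02, 0.27, 2.56, 3.17, 0.66, -1.58], [0.23, 0.28, 2.55, 3.46, 0.66, -1.69], [0.23, 0.39, 2.56, 3.42, 0.79, -1.63], [0.27, 0.27, 2.62, 3.48, 0.73, -1.67]]
0.0 0.7 0 [1, 1, 1, 1, 1, 1, 1, 1, 1]
[[0.02, 0.11, 2.59, 3.19, 0.43, 1.54], [0.02, 0.16, 2.58, 3.18, 0.46, 1.55], [0.02, 0.3, 2.53, 3.17, 0.55, 1.56], [0.02, 0.19, 2.51, 3.18, 0.43, 1.55], [0.22, 0.2, 2.5, 3.53, 0.45, 1.35], [0.22, 0.3, 2.51, 3.46, 0.56, 1.44], [0.25, 0.17, 2.56, 3.56, 0.48, 1.36]]
0.0 0.7 1 [1, 1, 1, 1, 1, 1, 1, 
[... 1120 characters left out ...]
.73, -1.5]]
0.19 0.7 0 [1, 1, 1, 1, 1, 1, 1, 1, 1]
[[-0.22, 0.12, 2.57, 2.43, 0.48, 1.95], [-0.2, 0.17, 2.56, 2.5, 0.51, 1.89], [-0.15, 0.3, 2.51, 2.65, 0.57, 1.77], [-0.15, 0.2, 2.5, 2.54, 0.47, 1.89], [0.04, 0.2, 2.5, 2.88, 0.44, 1.72], [0.04, 0.3, 2.52, 2.93, 0.55, 1.66], [0.02, 0.16, 2.57, 2.86, 0.47, 1.72]]
0.19 0.7 1 [1, 1, 1, 1, 1, 1, 1, 1, 1]
[[-0.22, 0.12, 2.57, 2.43, 0.48, -1.19], [-0.2, 0.17, 2.56, 2.5, 0.51, -1.25], [-0.15, 0.3, 2.51, 2.65, 0.57, -1.37], [-0.15, 0.2, 2.5, 2.54, 0.47, -1.25], [0.04, 0.2, 2.5, 2.88, 0.44, -1.42], [0.04, 0.3, 2.52, 2.93, 0.55, -1.48], [0.02, 0.16, 2.57, 2.86, 0.47, -1.42]]
0.19 0.8 0 [1, 1, 1, 1, 1, 1, 1, 1, 1]
0.19 0.8 1 [1, 1, 1, 1, 1, 1, 1, 1, 1]
```

```bash
cat >> h.py <<'E'
P=.65; Q=quat(0,P)[1]; ZT=R.from_quat(Q).as_matrix()[:,2]
def st(): 
    o=get_obs(); print(round(o['time_s'],2),np.round(o['position'],4),'F',np.round(o['wrist_force'],1),'w',round(o['gripper_width'],4)); return o
def snap(n,name):
    d=vision.read_camera(n); cv2.imwrite(f"pics/{name}.png",d["frame"][:,:,::-1]); np.savez(name+".npz",**d); return d
E
python3 - <<'E'
from h import *
hand.move_gripper(0.0)
pre=ringpt(0,.139)-.058*ZT
for h in(.16,.12,.08,.04,0):
    j=kinematics.solve_ik(pre+[0,0,h],Q); print(h,None if j is None else np.round(j,2))
    if j is not None: break
j=np.array(j); a=j.copy(); a[0]=-1.1
bot.goto_joints(a); st()
bot.goto_joints(j); st()
bot.servo_line(pre,velocity=.12); st()
snap("side","s1"); d=snap("scene","c1")
s=dict(np.load("s1.npz"))
for n,D in(("side",s),("scene",d)):
    u,v=proj(D,ringpt(0,.14)).astype(int); x0,y0=max(u-60,0),max(v-45,0)
    cv2.imwrite(f"pics/{n}z1.png",cv2.resize(D["frame"][y0:y0+75,x0:x0+100,::-1],None,fx=6,fy=6,interpolation=2)); print(n,x0,y0)
a,b=cv2.imread("pics/sidez1.png"),cv2.imread("pics/scenez1.png")
cv2.imwrite("pics/both1.png",cv2.resize(np.hstack([a,b]),(800,300)))
E
```

```text
0.16 [ 0.03 -0.34  2.44 -0.17  0.13  1.75]
2.41 [ 0.208  -0.4204  0.3346] F [ 0.2 -1.3  0.4] w -0.0
4.22 [0.4684 0.0064 0.334 ] F [-0.5  0.3  0.3] w -0.0002Traceback (most recent call last):
  File "<stdin>", line 10, in <module>
workcell.IKError: the arm cannot follow that straight line within its joint ranges
```

```bash
python3 - <<'E'
from h import *
pre=ringpt(0,.139)-.058*ZT
for h in(.08,.06,.04):
    j=kinematics.solve_ik(pre+[0,0,h],Q); print(h,None if j is None else np.round(j,2))
    if j is not None and j[3]>2 and j[4]>.2: break
bot.goto_joints(j); st()
bot.servo_line(pre,velocity=.12); st()
s=snap("side","s1"); d=snap("scene","c1"); im=[]
for D in(s,d):
    u,v=proj(D,ringpt(0,.14)).astype(int); x0,y0=u-60,v-45; print(x0,y0)
    im.append(cv2.resize(D["frame"][y0:y0+75,x0:x0+100,::-1],(400,300),interpolation=2))
cv2.imwrite("pics/both1.png",np.hstack(im))
E
```

```text
0.08 [ 0.03 -0.14  2.55  3.26  0.18 -1.67]
0.06 [ 0.03 -0.08  2.57  3.22  0.27 -1.63]
7.06 [0.4684 0.007  0.2342] F [ 0.2  0.2 -0.2] w -0.0001
7.71 [0.4684 0.007  0.1741] F [-0.3  0.5  0.6] w 0.0004
211 167
234 162
```

View pics/both1.png

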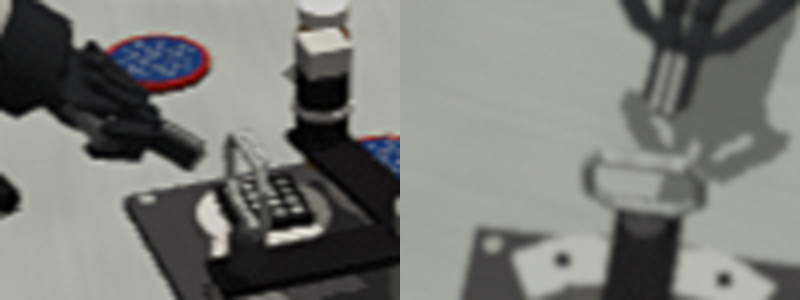

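The closed fingers (side half (190,150), scene half (668,105)) point at the ring's opening, clear in front of it. I advance through the opening with force checks and then lift.

```bash
python3 - <<'E'
from h import *
d=dict(np.load("c1.npz")); print(proj(d,ringpt(0,.139)-.041*ZT)-[234,162])
p=ringpt(0,.139)
for b in(-.035,-.018,0):
    bot.servo_line(p+b*ZT,velocity=.06); o=st()
    if np.linalg.norm(o['wrist_force'])>6: print("contact");break
else:
    for h in(.005,.010,.016,.022,.026):
        bot.servo_line(p+[0,0,h],velocity=.04); o=st()
        if np.linalg.norm(o['wrist_force'])>20: print("hard");break
s=snap("side","s2"); d=snap("scene","c2"); im=[]
for D in(s,d):
    u,v=proj(D,ringpt(0,.14)).astype(int); x0,y0=u-60,v-45
    im.append(cv2.resize(D["frame"][y0:y0+75,x0:x0+100,::-1],(400,300),interpolation=2))
cv2.imwrite("pics/both2.png",np.hstack(im))
E
```

```text
[64.97690148 28.8898508 ]
8.34 [0.4865 0.007  0.1601] F [ 0.7  0.4 -0. ] w -0.0002
8.78 [0.5    0.0069 0.1496] F [0.4 0.5 0.3] w -0.0003
9.22 [0.5144 0.0069 0.1387] F [-0.2 -0.5  0.3] w -0.0002
9.5 [0.5145 0.007  0.1445] F [0.2 0.1 0.2] w -0.0001
9.78 [0.5138 0.0069 0.1486] F [-0.2 -0.2 -5.9] w -0.0001
10.07 [0.5137 0.0069 0.1546] F [-3.3 -1.  -5.5] w -0.0
10.38 [0.5139 0.0069 0.1608] F [-4.6 -1.5 -6.5] w 0.0001
10.62 [0.5139 0.0069 0.1648] F [-7.  -1.9 -6.6] w 0.0001
```

View pics/both2.png

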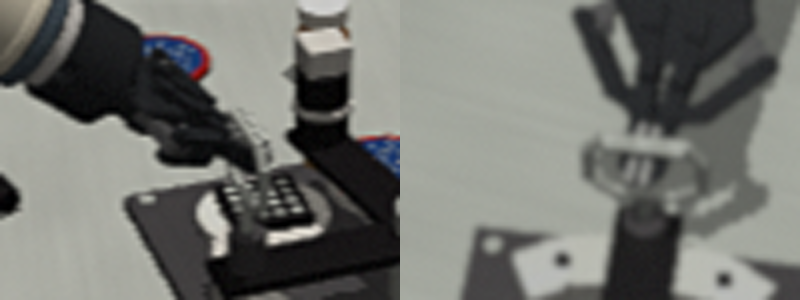

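Both halves show the fingers through the opening with the ring raised about 17 mm on the fingertips. Spring load is about 6.6 N, so it is hooked and not pinched. Now I swing towards +y.

```bash
python3 - <<'E'
from h import *
for th in(-.06,-.12,-.18,-.24,-.30):
    p=ringpt(th,.1655); bot.servo_line(p,velocity=.06); o=st()
    if np.linalg.norm(o['wrist_force'])>25: print("hard");break
s=snap("side","s3"); d=snap("scene","c3"); im=[]
for D in(s,d):
    u,v=proj(D,ringpt(-.3,.14)).astype(int); x0,y0=u-60,v-45
    im.append(cv2.resize(D["frame"][y0:y0+90,x0:x0+120,::-1],(400,300),interpolation=2))
cv2.imwrite("pics/both3.png",np.hstack(im))
E
```

```text
11.02 [0.5128 0.0155 0.1653] F [-5.4 -1.8 -7. ] w -0.0001
11.31 [0.5122 0.0239 0.1654] F [-4.7 -0.5 -6.8] w -0.0003
11.6 [0.5118 0.0322 0.1654] F [-6.4  0.  -6.3] w -0.0001
11.89 [0.5118 0.0405 0.1652] F [-5.7  0.  -8.3] w 0.0003
12.18 [0.5123 0.0489 0.1651] F [-5.9 -0.9 -6.6] w 0.0003
```

View pics/both3.png

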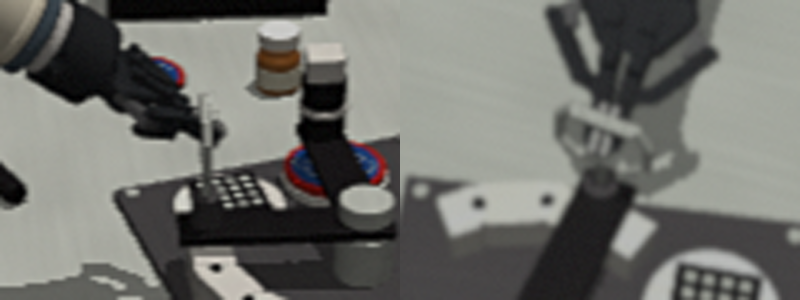

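The arm has followed: the middle and -y holes are exposed and the ring sits near the +y hole, with the fingers at scene half (600,125). I let the pin down onto the arc and push gently until it drops.

```bash
python3 - <<'E'
from h import *
bot.servo_line(ringpt(-.30,.157),velocity=.03); o=st()
for th in np.arange(-.32,-.481,-.015):
    bot.servo_line(ringpt(th,.157),velocity=.03); o=st(); f=o['wrist_force']
    if abs(f[1])>12: print("side stop",th);break
    if f[2]<-3: print("dropped?",th);break
s=snap("side","s4"); d=snap("scene","c4"); im=[]
for D in(s,d):
    u,v=proj(D,ringpt(-.38,.14)).astype(int); x0,y0=u-60,v-45
    im.append(cv2.resize(D["frame"][y0:y0+90,x0:x0+120,::-1],(400,300),interpolation=2))
cv2.imwrite("pics/both4.png",np.hstack(im))
E
```

```text
12.72 [0.5141 0.0489 0.158 ] F [-0.6  0.4 -1.8] w 0.0002
12.97 [0.514  0.0518 0.1578] F [ 0.2 -0.2  0.6] w 0.0003
13.22 [0.5138 0.0539 0.1573] F [-1.2  0.2 -0.2] w -0.0001
13.47 [0.5139 0.0559 0.157 ] F [ 0.1  0.9 -0.1] w -0.0001
13.72 [0.5142 0.0579 0.157 ] F [-0.2 -0.8  0.1] w 0.0002
13.97 [0.5146 0.06   0.157 ] F [ 0.4  1.  -0. ] w 0.0
14.22 [0.515 0.062 0.157] F [0.1 0.1 0.2] w 0.0
14.47 [0.5151 0.0637 0.1568] F [-1.1 -4.3  0.8] w 0.0002
14.72 [0.5156 0.066  0.1568] F [-0.5 -1.8 -1.2] w 0.0001
14.97 [0.5163 0.0682 0.1569] F [-0.7 -1.8 -1.6] w 0.0004
15.22 [0.5169 0.0705 0.157 ] F [-0.2  2.1 -2. ] w -0.0002
15.47 [0.5171 0.0723 0.1565] F [-0.5  0.  -6.2] w -0.0002
dropped? -0.47000000000000014
```

View pics/both4.png

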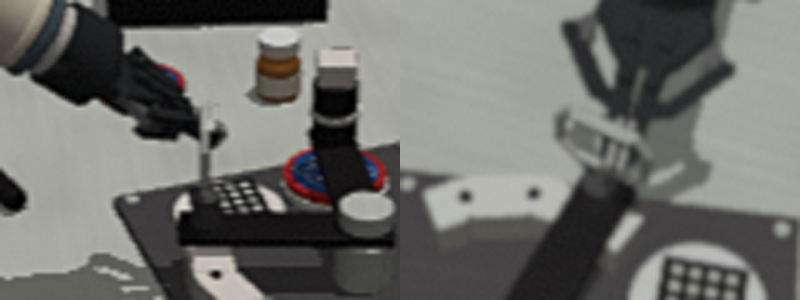

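The ring has moved on with the pin nose entering the hole, and the bar now rests on the fingers (scene half (610,145)). I lower further, nudging on if needed.

```bash
python3 - <<'E'
from h import *
th=-.47
for z in(.153,.149,.145,.142):
    bot.servo_line(ringpt(th,z),velocity=.03); o=st()
for th in np.arange(-.48,-.541,-.012):
    if abs(o['wrist_force'][1])>9: print("side stop",th);break
    bot.servo_line(ringpt(th,.142),velocity=.03); o=st()
snap("side","s5"); d=snap("scene","c5")
E
```

```text
15.85 [0.5168 0.0722 0.152 ] F [-0.6  4.2 -9.4] w -0.0002
16.13 [0.5171 0.0722 0.1486] F [-4.4  3.8 -5.2] w 0.0002
16.42 [0.5183 0.0719 0.1457] F [-0.7  1.1 -1.5] w 0.0001
16.67 [0.5178 0.072  0.1422] F [-0.3 -0.8 -0.5] w 0.0003
16.92 [0.518  0.0735 0.1422] F [-0.4 -0.2  0.5] w 0.0002
17.17 [0.5184 0.0752 0.1421] F [ 0.2  0.4 -0.8] w -0.0002
17.42 [0.5189 0.0766 0.1421] F [ 0.5 -2.  -0.2] w -0.0002
17.67 [0.5194 0.0781 0.1421] F [ 1.1 -3.8  0.2] w 0.0001
17.92 [0.5196 0.0787 0.1419] F [ -0.  -11.2   2.3] w -0.0001
side stop -0.54
```

Side force rises to 11 N without movement, so the arm is locked. I centre the fingers, withdraw and check.

```bash
python3 - <<'E'
from h import *
c=ringpt(-.384,.139)
bot.servo_line(c,velocity=.04); st()
for b in(.03,.058,.075):
    try: bot.servo_line(c-b*ZT,velocity=.08); st()
    except bot.IKError as e: print(b,e)
s=snap("side","s6"); d=snap("scene","c6"); im=[]
hsv=cv2.cvtColor(d["frame"],cv2.COLOR_RGB2HSV)
for D in(s,d):
    u,v=proj(D,ringpt(-.38,.10)).astype(int); x0,y0=u-50,v-40
    print("ring underside at",[np.round((proj(D,ringpt(-.384,z))-[x0,y0])*400/120,0) for z in(.17,.182)], 'origin',x0,y0)
    im.append(cv2.resize(D["frame"][y0:y0+110,x0:x0+120,::-1],(400,367),interpolation=2))
im=np.hstack(im); cv2.imwrite("pics/both6.png",im)
for k,D in enumerate((s,d)):
    lens=PIV+.155*np.r_[np.cos(YAW+np.radians(98)-.384),np.sin(YAW+np.radians(98)-.384),0]
    print("head top expected px",proj(D,lens+[0,0,.155]))
E
```

```text
18.68 [0.5147 0.0604 0.139 ] F [-0.2  0.  -0.1] w -0.0001
19.2 [0.4911 0.0607 0.1576] F [-0.9  0.6  0.7] w -0.0001
19.7 [0.4689 0.0606 0.1744] F [-0.1 -0.2  0. ] w -0.0001
20.06 [0.4554 0.0605 0.1846] F [ 0.4 -0.4  0.5] w -0.0
ring underside at [array([166.,  64.]), array([166.,  51.])] origin 219 174
ring underside at [array([172.,  85.]), array([172.,  76.])] origin 265 181
head top expected px [309.13474052 173.32315356]
head top expected px [353.45921295 282.00454888]
```

View pics/both6.png

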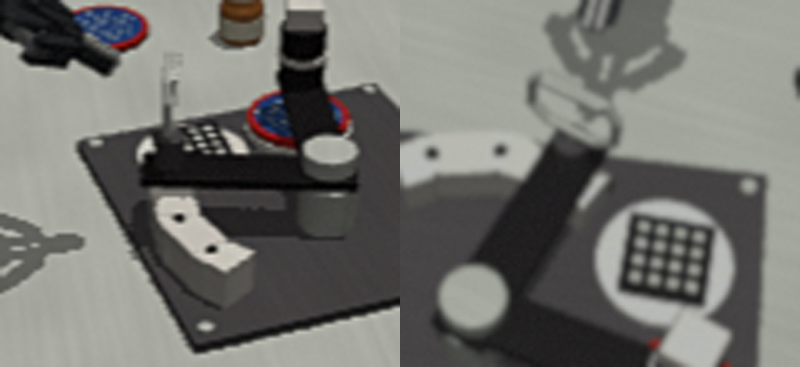

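The side half shows the ring with its bar top at about (172,55), which fits seated. The scene half shows the lens head top at pixel (353.5,281.5) against an expected (353.5,282.0), so the arm is at -0.384. A last look with the wrist camera checks the pin height, with marks drawn for seated and for +8 mm.

```bash
python3 - <<'E'
from h import *
w=snap("wrist","w7"); im=w["frame"][:,:,::-1].copy(); M=4
def marks(D,im,M,o,th):
    e=np.array([-np.sin(YAW+th),np.cos(YAW+th),0])
    for dz,c in((0,(0,255,0)),(.008,(0,0,255))):
        a,b=[tuple(np.round((proj(D,ringpt(th,.162+dz,-.0)+k*e)-o)*M).astype(int).tolist()) for k in(-.024,.024)]
        cv2.line(im,a,b,c,1)
marks(w,im,1,np.zeros(2),-.384)
cs=[]
for n,th in(("side0",0),("s6",-.384)):
    D=dict(np.load(n+".npz")); o=proj(D,ringpt(th,.14)).astype(int)-[20,20]
    c=cv2.resize(D["frame"][o[1]:o[1]+42,o[0]:o[0]+40,::-1],(200,210),interpolation=2); marks(D,c,5,o,th); cs.append(c)
cv2.imwrite("pics/w7.png",np.hstack([im,np.vstack(cs)]))
E
```

```text
(no output)
```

View pics/w7.png

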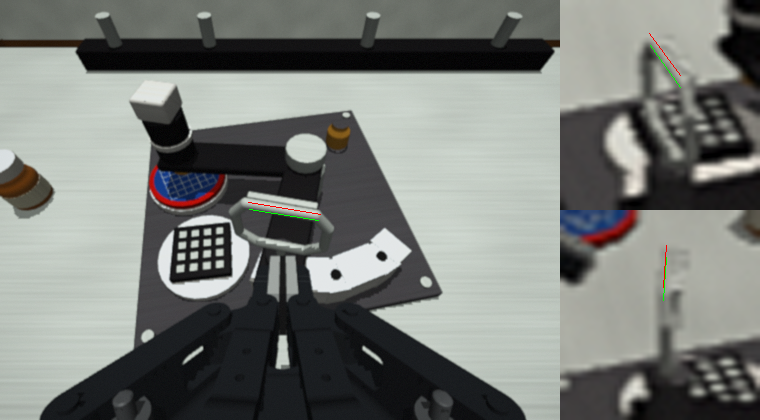

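The wrist view shows the bar spanning about (245,195) to (320,215), close to the seated mark. The lens head is beyond the wafer's edge in this perspective. I check the bar's edges numerically.

```bash
python3 - <<'E'
from h import *
w=dict(np.load("w7.npz")); g=cv2.cvtColor(w["frame"],cv2.COLOR_RGB2GRAY)
for u in(278,284,290): print(u,g[184:226,u].tolist())
e=np.array([-np.sin(YAW-.384),np.cos(YAW-.384),0])
for dz in(0,.004,.008,.012): print(dz,[np.round(proj(w,ringpt(-.384,z+dz,dr)),1).tolist() for dr,z in((-.006,.162),(-.006,.170),(.006,.170),(.011,.170))])
# lower bar: axis 54 below top-bar axis(.166)->.112
for dz in(0,.004,.008,.012): print(dz,[np.round(proj(w,ringpt(-.384,z+dz,dr)),1).tolist() for dr,z in((-.004,.112),(0,.116))])
print(g[226:262,300].tolist())
E
```

```text
278 [34, 35, 33, 33, 31, 29, 24, 22, 20, 21, 22, 60, 140, 202, 211, 213, 208, 182, 146, 154, 192, 208, 214, 212, 197, 180, 161, 139, 114, 87, 62, 39, 30, 27, 28, 29, 27, 28, 29, 27, 30, 31]
284 [27, 25, 25, 24, 24, 24, 24, 25, 25, 27, 27, 26, 62, 142, 201, 212, 213, 208, 185, 145, 153, 192, 208, 214, 213, 199, 182, 164, 141, 114, 86, 62, 43, 29, 29, 28, 26, 27, 28, 27, 30, 27]
290 [24, 22, 27, 27, 27, 25, 27, 26, 27, 25, 27, 26, 27, 63, 141, 200, 213, 214, 210, 187, 149, 155, 193, 208, 215, 213, 199, 183, 165, 141, 116, 88, 63, 43, 31, 28, 26, 27, 29, 28, 29, 28]
0 [[281.5, 222.0], [281.4, 215.5], [284.9, 200.6], [286.3, 194.6]]
0.004 [[281.4, 218.8], [281.4, 212.1], [285.0, 197.0], [286.4, 191.0]]
0.008 [[281.4, 215.5], [281.4, 208.5], [285.0, 193.3], [286.5, 187.3]]
0.012 [[281.4, 212.1], [281.4, 204.9], [285.1, 189.5], [286.5, 183.4]]
0 [[282.1, 251.9], [283.1, 245.3]]
0.004 [[282.1, 249.7], [283.1, 243.0]]
0.008 [[282.1, 247.5], [283.1, 240.7]]
0.012 [[282.1, 245.2], [283.1, 238.3]]
[29, 27, 30, 29, 27, 32, 29, 30, 29, 30, 28, 31, 29, 30, 30, 29, 25, 48, 114, 178, 197, 185, 142, 124, 118, 106, 93, 77, 57, 36, 31, 31, 30, 31, 33, 33]
```

```bash
python3 - <<'E'
from h import *
w=dict(np.load("w7.npz")); f=w["frame"]; g=cv2.cvtColor(f,cv2.COLOR_RGB2GRAY)
for th,(u,v) in((0,(336,274)),(.384,(381,256))):
    k=(g[v-9:v+10,u-9:u+10]<90).astype(np.uint8); n,l,s,c=cv2.connectedComponentsWithStats(k); i=l[9,9]
    print("hole",c[i]+[u-9,v-9],s[i,4],proj(w,ringpt(th,.05)))
k=np.zeros_like(g); k[130:175,280:332]=(g[130:175,280:332]>150); n,l,s,c=cv2.connectedComponentsWithStats(k); i=1+np.argmax(s[1:,4])
print("cap blob",s[i],"pred top",proj(w,PIV+[0,0,.09]), "rim",[np.round(proj(w,PIV+[a,b,.09]),1).tolist() for a,b in((.02,0),(-.02,0),(0,.02),(0,-.02))])
E
```

```text
hole [335.47945205 274.12328767] 73 [336.55766138 275.45329745]
hole [381.40625 255.6875 ] 64 [382.51687006 257.05346726]
cap blob [286 134  40  29 904] pred top [306.52797397 147.60669119] rim [[305.8, 135.5], [307.3, 160.5], [289.0, 147.6], [324.0, 147.6]]
```

The holes appear 1.3 px above their predictions, so that much of the bar's offset is camera bias. The corrected bar height, the finger release height (about 0.146 m both times) and the 11 N lock all agree with a seated pin. I move clear and hand in.

```bash
python3 - <<'E'
from h import *
from workcell import hand_in
o=get_obs()
try: bot.servo_line(o['position']+np.array([0,0,.05]),velocity=.1)
except bot.IKError as e: print(e)
bot.dwell(.3); st(); print(hand_in())
E
```

```text
21.16 [0.4551 0.0604 0.2335] F [-0.6  0.1  0.2] w 0.0002
the job is handed in; nothing more can be done
None
```

The lens arm is one hole round (about -0.384 rad) with its lens over the wafer and the robot clear. The job was handed in at 21.2 s with no verdict shown; I judged the pin home from the 11 N side lock, the finger release height and the camera views, not from a direct reading.

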